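Stack the spacers on the lamp pivot pin

TASK

Rebuild the examination lamp's pivot: thread the three loose spacers onto the upright stepped pin of the bracket in order of size, the large one first, then the medium, then the small, each slid fully home and flat before the next goes on. The pin stands a little off the middle of the bracket, so feel for it and never force a spacer: keep every push below 40 N. Leave the black lens pot, the black loupe and the steel tray where they are.

Things in the scene. Friction and masses are not known exactly. Their poses are not given: they have to be found in the camera images.
- bracket: Lamp pivot bracket, fixed to the worktop: grey plate 96 x 96 x 10 mm, low screw heads in its corners (to 14 mm high), in its middle a round aluminium boss 48 mm across with a flat top 18 mm above the worktop (the seat). A rigid upright stepped steel pin stands on the boss. Origin: centre of the plate's underside, z up.
- seat (a point): Centre of the boss's flat top. Pin above it: 24 mm diameter up to 30 mm above the worktop, 18 mm up to 44 mm, 12 mm up to its tip at 68 mm; edges chamfered 1 to 1.5 mm. The pin is eccentric: its axis stands 4 mm off this point, each time in another direction that no pose gives. A spacer not in line with it rests on the tip or a step, and drops on when slid into line.
- spacer_large_mid (a point): Centre (half-way up, 7 mm above its underside) of the large spacer, a loose flat dark steel ring 60 mm in outside diameter, 14 mm thick, with a 27 mm bore (3 mm wider than the 24 mm step of the pin that it fits); z is its axis. It lies flat on the worktop at the start. In place, its underside is 18 mm above the worktop (on the boss).
- spacer_medium_mid (a point): Centre (half-way up, 7 mm above its underside) of the medium spacer, a loose flat brass ring 50 mm in outside diameter, 14 mm thick, with a 21 mm bore (3 mm wider than the 18 mm step of the pin that it fits); z is its axis. It lies flat on the worktop at the start. In place, its underside is 32 mm above the worktop (on top of the large spacer).
- spacer_small_mid (a point): Centre (half-way up, 7 mm above its underside) of the small spacer, a loose flat white plastic ring 40 mm in outside diameter, 14 mm thick, with a 15 mm bore (3 mm wider than the 12 mm step of the pin that it fits); z is its axis. It lies flat on the worktop at the start. In place, its underside is 46 mm above the worktop (on top of the medium spacer).
- lens_pot: Bystander: round black screw pot, 66 mm across, 33 mm high; origin at the centre of its underside.
- loupe: Bystander: black eyepiece loupe, 32 mm across, 20 mm high; origin at the centre of its underside.
- tray: Bystander: shallow steel tray, 91 x 126 x 16 mm; origin at the centre of its underside.
There are look-alikes about, which are no part of the job. Of the things that look like the part that bears spacer_large_mid, the largest one is meant.

How it is judged:
By the outcome, as a careful person would: the job done as asked, in the order asked, and still so for the second after the job is handed in, with the robot touching nothing.
It also fails if it takes over 72 s, if anything falls off the work surface, if the arm or the gripper's body presses on something with over 40 N, if the wrist force passes 120 N, or if a joint passes its speed limit or range.

ROBOT

A 7-joint arm with a two-finger parallel gripper is mounted at the origin on a cart in front of the work surface, level with it; the furniture and walls round the work are solid. World frame = base frame: x ahead of the robot, y to its left, z up, the work surface at z = 0. Lengths are in mm, angles in rad, forces in N, time in s.
With the tool pointing down it reaches from about 400 to 875 mm from the base axis. Payload 4.4 kg.
Tool frame: the origin (TCP) lies at the very end of the fingers, on their centre line; the grasp point (between the pads) lies 19 mm behind it; z points along the fingers, y is the direction in which the jaws open and shut (so a half turn about z gives the same grasp; the last joint's range is limited). The gripper opens to 85 mm and grips with 20 to 120 N. Pads are 22 mm wide; open, the fingers measure 114 mm over their backs; the gripper's body (76 mm by 85 mm) begins 54 mm behind the grasp point. The pads swing forward as they close: fully open they stand 13 mm farther back than shut.
Start: joints at [-1.387, 0.628, 0.038, 1.517, -0.027, 0.996, -0.02], TCP at [160.661, 629.846, 231.313] pointing down, gripper open.
Joint ranges: [-3.06, 3.06], [-0.37, 2.12], [-1.25, 1.32], [0.18, 2.47], [-1.1, 4.24], [0.23, 1.98], [-2.94, 2.94]. Speed limits (rad/s): [2.57, 2.57, 3.14, 3.14, 3.14, 3.14, 3.14].

INTERFACE

Orientations are given as [roll, pitch, yaw] about the fixed x, y, z axes, in that order (R = Rz(yaw) Ry(pitch) Rx(roll)).
In Python, from cell import read_state, get_image, calibration, finish_job gives the robot as it stands. The module is installed in compiled form; this text tells all that it offers.
- The arm moves only by the tool apply_moves, never from a script. Its argument "increments" is a list of rows, each an object of numbers: "tx", "ty", "tz": the shift along the world's x, y, z in m; "rx", "ry", "rz": the turn, a rotation vector about the world's x, y, z in units of 5 degrees (1.0 is 5 degrees); "claw": the finger opening in m, from 0 to 0.0854. In form: [{"tx": .., "ty": .., "tz": .., "rx": .., "ry": .., "rz": .., "claw": ..}, ...]. A call has 1 to 12 rows; each row is the pose to reach, as a shift and turn from the pose commanded when the call began; what a row does not reach only later rows make up. A row lasts 1/10 s, in which the tool goes at most 50 mm and 8.59 degrees, less where a joint would pass 70% of its speed; a pose out of reach is approached as far as the arm can. A call with a gripper value outside its range is refused whole. The fingers move at their own pace and stop on an object; the grip force is fixed at half the most. Time passes only in rows, so rows that repeat a pose let the fingers close. It gives the time, the measured TCP pose, the force and the opening at its end, in the units of the state.
- read_state(): the state, without advancing time (a new reading comes with each control period).
- get_image(name): name is "scene" or "top" or "wrist"; returns the picture (384x512x3 uint8, red, green, blue); there is no depth.
- calibration(name): a dict with "camera_matrix" (3x3 intrinsics, pixels), "origin" and "attitude" of the camera in the world. Camera axes: x right, y up, looking along -z (the intrinsics and any distortion apply to the point x, -y, -z); pixel columns grow to the right and rows downward; lengths in mm; the calibration is good to about 2 mm. A picture is of the moment at which its call begins: read the wrist's pose just before it. calibration takes no time and is no camera call; for the wrist camera it gives the pose at the moment of the call.
- finish_job(): hands the job in, once; it reports no verdict.
The state is a dict: "clock": time; "qpos": joint angles; "qd": joint speeds; "tau": joint torques, N m; "eef_pos": TCP position; "tool_rot": TCP orientation; "force": force on the tool from outside, world axes, zero at the start; "torque": the same for the moment, N m; "width": finger opening in mm.
Only numpy, scipy, OpenCV 4.12 (cv2) and the standard library are available. Lean on these libraries where they do the work, as an engineer would, in place of code of your own. Each camera call takes 0.05 s, during which the arm holds its last target. There are 200 camera calls.

## Working session

There is one attempt and no reset: what is moved stays moved. The work goes in short steps, Python scripts to look and compute and a tool call to move; the robot and the scene stay as the last step left them, time stands still between calls to the robot, and variables do not carry over. Pictures are saved under pics/ and viewed, about 8 in all and at most 12, crops included, and the job is handed in when it is done.

Besides the shell and the picture viewer there is one more tool, called after "Request:" as name(argument=value, ...) on one line, values as JSON. apply_moves: Moves the arm, as the interface text tells. Its arguments: {"type":"object","properties":{"increments":{"type":"array"}},"required":["increments"]}

```bash
mkdir -p pics; python3 - <<'E'
from cell import *
import cv2, numpy as np
print(read_state())
a=get_image("top");b=get_image("scene")
for n in("top","scene"):print(n,calibration(n))
cv2.imwrite("pics/top.png",a[:,:,::-1]);cv2.imwrite("pics/scene.png",b[:,:,::-1])
cv2.imwrite("pics/top1.png",cv2.resize(a[:,:,::-1],(800,600),interpolation=cv2.INTER_CUBIC))
E
```

```text
{'clock': 0.0, 'qpos': array([-1.38679332,  0.62933516,  0.03844297,  1.51838099, -0.02698852,
        0.99631528, -0.01998309]), 'qd': array([ 0.00105109, -0.00104334, -0.00087207, -0.00301668, -0.00084976,
        0.00166594,  0.00046026]), 'tau': array([-2.06585919e-04, -5.63414276e+01,  1.22658782e+00, -1.93430507e+01,
        1.11626589e-02,  1.09183238e-02, -6.59420081e-06]), 'eef_pos': array([160.50715917, 629.21328725, 230.3920795 ]), 'tool_rot': array([-3.13967227e+00,  3.54073167e-05,  2.89181172e+00]), 'force': array([-0.06477576, -0.08957811, -0.48185002]), 'torque': array([-0.0228783 , -0.0586185 ,  0.01786629]), 'width': 85.17987298946365}
top {'camera_matrix': array([[396.41919126,   0.        , 257.79862499],
       [  0.        , 396.41919126, 190.87534005],
       [  0.        ,   0.        ,   1.        ]]), 'origin': array([ 326.50207816,   43.15510007, 1634.7095044 ]), 'attitude': array([ 1.59920918e-01, -4.49434770e-04, -1.60032259e+00])}
scene {'camera_matrix': array([[403.43500951,   0.        , 256.58977638],
       [  0.        , 403.43500951, 186.1572431 ],
       [  0.        ,   0.        ,   1.        ]]), 'origin': array([ -23.89668979, -916.77434748,  593.27209927]), 'attitude': array([ 1.12993293, -0.01290378, -0.56086655])}
```

View pics/top1.png

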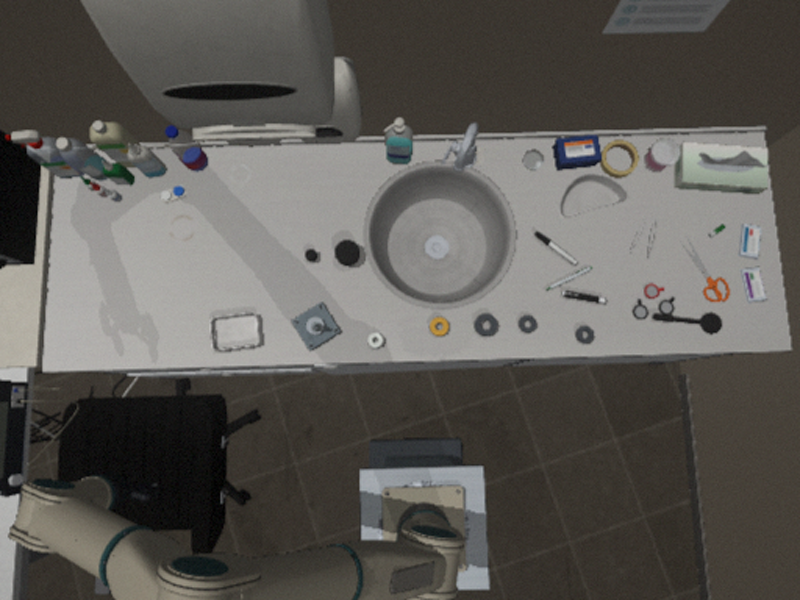

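View pics/scene.png

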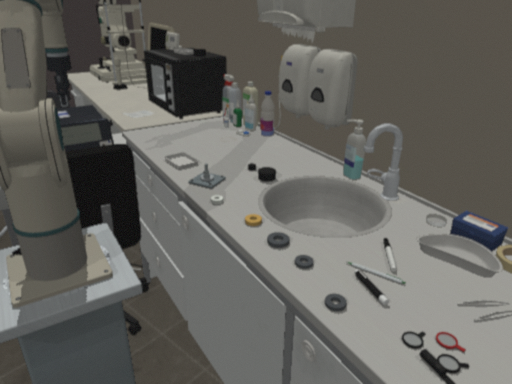

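The top view (800-px scale) shows the large ring at (486,324), brass at (439,326), white at (376,340), bracket at (318,325) and smaller dark look-alikes at (527,324) and (584,334). The scene view agrees.

```bash
cat > h.py <<'E'
import cv2, numpy as np
from cell import *
from scipy.spatial.transform import Rotation as Ro
def ray(c,u,v,z):
    K=c["camera_matrix"];R=Ro.from_euler("xyz",c["attitude"]).as_matrix()
    d=R@np.array([(u-K[0,2])/K[0,0],-(v-K[1,2])/K[1,1],-1]);o=c["origin"]
    return o+d*(z-o[2])/d[2]
def pix(c,p):
    K=c["camera_matrix"];R=Ro.from_euler("xyz",c["attitude"]).as_matrix()
    q=R.T@(np.array(p)-c["origin"]);return K[0,2]-K[0,0]*q[0]/q[2],K[1,2]+K[1,1]*q[1]/q[2]
def snap(name,n):
    c=calibration("wrist") if name=="wrist" else calibration(name)
    im=get_image(name);cv2.imwrite(f"pics/{n}.png",im[:,:,::-1]);return c,im
E
python3 - <<'E'
from h import *
c=calibration("top");im=cv2.imread("pics/top.png").astype(int)
g=im.mean(2)
for n,u,v,r,z in(("large",311,207.5,10,14),("medium",281,208.5,9,14),("small",240.5,217.5,8,14),("look1",337.5,207.5,9,14),("look2",374,214,9,14),("bracket",203,208,0,10),("tray",152,212,0,10),("pot",222,161,0,20),("loupe",200,163,0,20)):
    if r:
        y0,x0=int(v)-r-2,int(u)-r-2;p=im[y0:y0+2*r+5,x0:x0+2*r+5]
        bg=np.median(np.r_[p[0],p[-1]],axis=0);w=(abs(p-bg).sum(2)>60).astype(np.uint8)
        k=cv2.findContours(w,0,1)[0];k=max(k,key=cv2.contourArea);(a,b),rr=cv2.minEnclosingCircle(k)
        u,v=x0+a,y0+b;print(rr,cv2.contourArea(k),end=" ")
    print(n,(round(u,1),round(v,1)),ray(c,u,v,z).round(0))
E
```

```text
8.395150184631348 191.0 large (311.0, 207.4) [ 513. -182.   14.]
6.932952404022217 127.5 medium (280.9, 208.7) [511. -58.  14.]
5.831051826477051 76.5 small (241.0, 218.0) [477. 107.  14.]
6.534787654876709 114.0 look1 (337.3, 206.9) [ 511. -290.   14.]
6.708303928375244 114.0 look2 (374.0, 214.0) [ 478. -439.   14.]
bracket (203, 208) [524. 263.  10.]
tray (152, 212) [513. 473.  10.]
pot (222, 161) [718. 180.  20.]
loupe (200, 163) [712. 272.  20.]
```

Request:
apply_moves(increments=[{"tx": 0.32, "ty": -0.367, "tz": 0.03, "rz": 2.86}, {"tx": 0.32, "ty": -0.367, "tz": 0.03, "rz": 2.86}, {"tx": 0.32, "ty": -0.367, "tz": 0.03, "rz": 2.86}, {"tx": 0.32, "ty": -0.367, "tz": 0.03, "rz": 2.86}, {"tx": 0.32, "ty": -0.367, "tz": 0.03, "rz": 2.86}, {"tx": 0.32, "ty": -0.367, "tz": 0.03, "rz": 2.86}, {"tx": 0.32, "ty": -0.367, "tz": 0.03, "rz": 2.86}, {"tx": 0.32, "ty": -0.367, "tz": 0.03, "rz": 2.86}, {"tx": 0.32, "ty": -0.367, "tz": 0.03, "rz": 2.86}, {"tx": 0.32, "ty": -0.367, "tz": 0.03, "rz": 2.86}, {"tx": 0.32, "ty": -0.367, "tz": 0.03, "rz": 2.86}, {"tx": 0.32, "ty": -0.367, "tz": 0.03, "rz": 2.86}])

```text
$.increments[0]: bad value
```

```bash
python3 - <<'E'
from h import *
s=read_state();print(s["eef_pos"],s["tool_rot"],s["qpos"],s["force"])
c,im=snap("wrist","w1");print(c)
R=Ro.from_euler("xyz",s["tool_rot"]).as_matrix();print(R.T@(c["origin"]-s["eef_pos"]))
print("seat",pix(c,[524,263,18]))
E
```

```text
[160.52166974 629.28492727 230.48703768] [-3.13986620e+00  9.87732931e-06  2.89176414e+00] [-1.38679711  0.62925044  0.0384645   1.51825691 -0.02702267  0.99633013
 -0.02000125] [-0.39175622  0.25733885 -0.27588153]
{'camera_matrix': array([[277.41787034,   0.        , 255.96784753],
       [  0.        , 277.41787034, 190.10653876],
       [  0.        ,   0.        ,   1.        ]]), 'origin': array([ 94.16371505, 646.40786632, 373.12020493]), 'attitude': array([-2.73056663e-01,  3.49366974e-04,  1.31925068e+00])}
[ 6.85298899e+01 -6.10907601e-02 -1.42633951e+02]
seat (np.float64(103.27256691470632), np.float64(419.52032043200006))
```

View pics/w1.png

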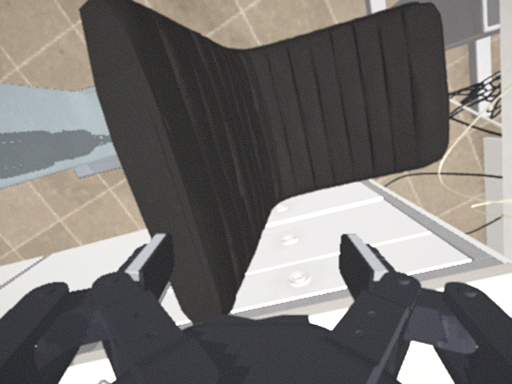

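The wrist view shows the floor chair; the camera looks between the fingers. All keys must be given per row.

Request:
apply_moves(increments=[{"tx": 0.34, "ty": -0.367, "tz": -0.03, "rx": 0, "ry": 0, "rz": 2.86, "claw": 0.085}, {"tx": 0.34, "ty": -0.367, "tz": -0.03, "rx": 0, "ry": 0, "rz": 2.86, "claw": 0.085}, {"tx": 0.34, "ty": -0.367, "tz": -0.03, "rx": 0, "ry": 0, "rz": 2.86, "claw": 0.085}, {"tx": 0.34, "ty": -0.367, "tz": -0.03, "rx": 0, "ry": 0, "rz": 2.86, "claw": 0.085}, {"tx": 0.34, "ty": -0.367, "tz": -0.03, "rx": 0, "ry": 0, "rz": 2.86, "claw": 0.085}, {"tx": 0.34, "ty": -0.367, "tz": -0.03, "rx": 0, "ry": 0, "rz": 2.86, "claw": 0.085}, {"tx": 0.34, "ty": -0.367, "tz": -0.03, "rx": 0, "ry": 0, "rz": 2.86, "claw": 0.085}, {"tx": 0.34, "ty": -0.367, "tz": -0.03, "rx": 0, "ry": 0, "rz": 2.86, "claw": 0.085}, {"tx": 0.34, "ty": -0.367, "tz": -0.03, "rx": 0, "ry": 0, "rz": 2.86, "claw": 0.085}, {"tx": 0.34, "ty": -0.367, "tz": -0.03, "rx": 0, "ry": 0, "rz": 2.86, "claw": 0.085}, {"tx": 0.34, "ty": -0.367, "tz": -0.03, "rx": 0, "ry": 0, "rz": 2.86, "claw": 0.085}, {"tx": 0.34, "ty": -0.367, "tz": -0.03, "rx": 0, "ry": 0, "rz": 2.86, "claw": 0.085}])

```text
clock: 1.35
eef_pos: [501.5, 261.0, 200.9]
tool_rot: [-3.141, -0.001, 3.137]
force: [-0.2, -0.4, 0.4]
width: 84.8
```

```bash
python3 - <<'E'
from h import *
s=read_state();print(s["eef_pos"],s["tool_rot"],s["qpos"],s["force"])
c,im=snap("wrist","w2");np.save("c2.npy",c,allow_pickle=True)
print("seat",pix(c,[524,263,18]))
E
```

```text
[501.47836509 261.04968657 200.89648079] [-3.14094791e+00 -5.71384463e-04  3.13731431e+00] [-0.51060035  0.54280257 -0.02901914  1.79060827  0.02106635  0.80930047
  1.01651847] [-0.21115635 -0.44613105  0.44055337]
seat (np.float64(257.5563866798507), np.float64(190.0118542298523))
```

View pics/w2.png

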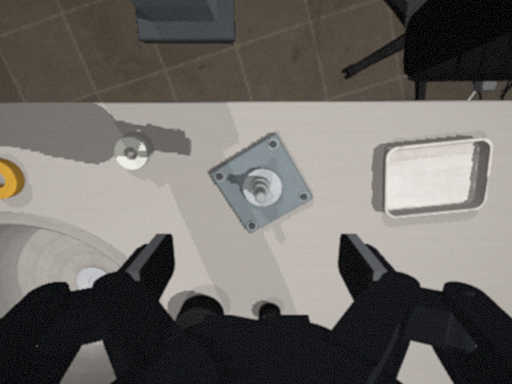

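The bracket is at (261,183) px with the pin about (262,188); the tray is at right, the white ring at (131,152). I'll zoom in on the bracket.

```bash
python3 - <<'E'
from h import *
im=cv2.imread("pics/w2.png")[125:240,200:320]
im=cv2.convertScaleAbs(im,alpha=1.3)
cv2.imwrite("pics/w2c.png",cv2.resize(im,None,fx=5,fy=5,interpolation=cv2.INTER_CUBIC))
c=np.load("c2.npy",allow_pickle=True).item()
print(c)
for u,v in((208,172),(274,134),(313,195),(251,232)):print(ray(c,u,v,10).round(1))
E
```

```text
{'camera_matrix': array([[277.41787034,   0.        , 255.96784753],
       [  0.        , 277.41787034, 190.10653876],
       [  0.        ,   0.        ,   1.        ]]), 'origin': array([433.0373736 , 261.47912177, 343.5721423 ]), 'attitude': array([-2.72755295e-01, -4.28157885e-04,  1.56470358e+00])}
[502.9 202.4  10. ]
[457.6 282.8  10. ]
[533.2 332.6  10. ]
[583.  254.2  10. ]
```

View pics/w2c.png

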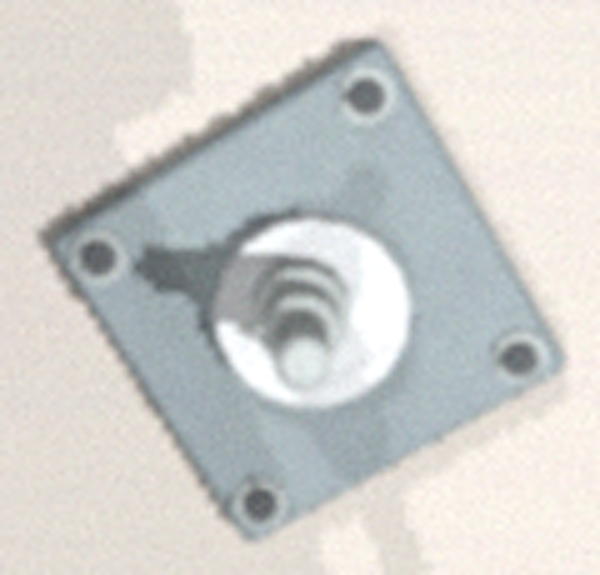

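Tip centre in the crop is (303,362), boss centre (312,312).

```bash
python3 - <<'E'
from h import *
c=np.load("c2.npy",allow_pickle=True).item()
f=lambda a,b:(200+(a+.5)/5-.5,125+(b+.5)/5-.5)
print("tip",ray(c,*f(303,362),67.5),"boss",ray(c,*f(312,312),18))
for q in((366,95),(98,257),(519,356),(260,504)):print(ray(c,*f(*q),14))
im=cv2.imread("pics/w2.png").astype(int)
m=((im.min(2)>190)).astype(np.uint8)
print("small approx",ray(c,131,152,14))
E
```

```text
tip [517.73727348 265.48528188  67.5       ] boss [520.23456775 268.41546094  18.        ]
[468.44508396 281.2394749   14.        ]
[507.13378558 216.44973871  14.        ]
[532.92791751 319.86748801  14.        ]
[572.06838569 255.18606498  14.        ]
small approx [477.30785642 112.91995276  14.        ]
```

Pin ≈ (517.7,265.4), 3.9 mm off the boss centre (520.2,268.3), which fits the stated 4 mm. Next, the large ring.

Request:
apply_moves(increments=[{"tx": -0.01, "ty": -0.44, "tz": -0.03, "rx": 0, "ry": 0, "rz": 0, "claw": 0.085}, {"tx": -0.01, "ty": -0.44, "tz": -0.03, "rx": 0, "ry": 0, "rz": 0, "claw": 0.085}, {"tx": -0.01, "ty": -0.44, "tz": -0.03, "rx": 0, "ry": 0, "rz": 0, "claw": 0.085}, {"tx": -0.01, "ty": -0.44, "tz": -0.03, "rx": 0, "ry": 0, "rz": 0, "claw": 0.085}, {"tx": -0.01, "ty": -0.44, "tz": -0.03, "rx": 0, "ry": 0, "rz": 0, "claw": 0.085}, {"tx": -0.01, "ty": -0.44, "tz": -0.03, "rx": 0, "ry": 0, "rz": 0, "claw": 0.085}, {"tx": -0.01, "ty": -0.44, "tz": -0.03, "rx": 0, "ry": 0, "rz": 0, "claw": 0.085}, {"tx": -0.01, "ty": -0.44, "tz": -0.03, "rx": 0, "ry": 0, "rz": 0, "claw": 0.085}, {"tx": -0.01, "ty": -0.44, "tz": -0.03, "rx": 0, "ry": 0, "rz": 0, "claw": 0.085}, {"tx": -0.01, "ty": -0.44, "tz": -0.03, "rx": 0, "ry": 0, "rz": 0, "claw": 0.085}, {"tx": -0.01, "ty": -0.44, "tz": -0.03, "rx": 0, "ry": 0, "rz": 0, "claw": 0.085}])

```text
clock: 2.5
eef_pos: [490.8, -176.0, 171.2]
tool_rot: [3.141, -0.0, -3.141]
force: [0.6, 0.9, -0.1]
width: 85.2
```

```bash
cat >> h.py <<'E'
def rings(c,im,z=14):
    # dark / brass / white ring candidates on the light worktop: outer contour ellipse
    hsv=cv2.cvtColor(im,cv2.COLOR_RGB2HSV)
    for n,m in(("dark",hsv[:,:,2]<110),("brass",(hsv[:,:,1]>120)&(hsv[:,:,2]>110))):
        for k in cv2.findContours(m.astype(np.uint8),0,1)[0]:
            if 300<cv2.contourArea(k)<8000 and len(k)>5:
                (u,v),ax,an=cv2.fitEllipse(k)
                if min(ax)/max(ax)>.75:
                    p=ray(c,u,v,z);print(n,round(u,1),round(v,1),np.round(ax,1),p.round(1),"diam",round(max(ax)/c["camera_matrix"][0,0]*np.linalg.norm(p-c["origin"]),1))
E
python3 - <<'E'
from h import *
s=read_state();print(s["eef_pos"],s["tool_rot"],s["qpos"],s["force"])
c,im=snap("wrist","w3");rings(c,im)
E
```

```text
[ 490.81954904 -175.97656347  171.21784474] [ 3.14051545e+00 -1.28498029e-04 -3.14130566e+00] [ 0.32354911  0.52806813 -0.04734642  1.93646149  0.0364227   0.67829925
  1.82535256] [ 0.5699362   0.8583665  -0.11511897]
dark 155.0 191.7 [37.9 41.4] [ 507.9 -288.9   14. ] diam 49.5
dark 250.4 192.3 [50.6 52.1] [ 508.9 -181.9   14. ] diam 58.6
dark 21.3 161.8 [44.7 45.9] [ 473.8 -431.2   14. ] diam 65.7
brass 359.7 192.2 [41.1 43.5] [509.1 -58.8  14. ] diam 52.2
```

View pics/w3.png

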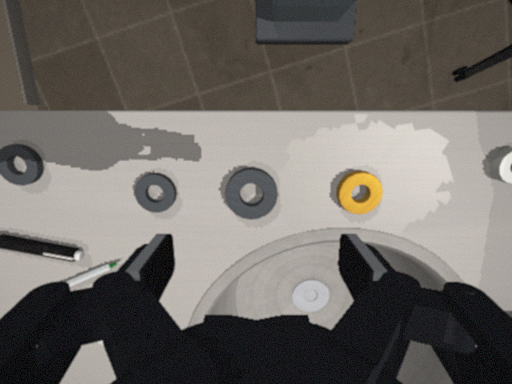

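Large ring at (509,-182) from wrist, diameter 58.6 (the look-alike is 49.5); brass at (509,-59). Descend and grip, jaws along y.

Request:
apply_moves(increments=[{"tx": 0.019, "ty": -0.005, "tz": -0.1, "rx": 0, "ry": 0, "rz": 0, "claw": 0.085}, {"tx": 0.019, "ty": -0.005, "tz": -0.1, "rx": 0, "ry": 0, "rz": 0, "claw": 0.085}, {"tx": 0.019, "ty": -0.005, "tz": -0.135, "rx": 0, "ry": 0, "rz": 0, "claw": 0.085}, {"tx": 0.019, "ty": -0.005, "tz": -0.155, "rx": 0, "ry": 0, "rz": 0, "claw": 0.085}, {"tx": 0.019, "ty": -0.005, "tz": -0.169, "rx": 0, "ry": 0, "rz": 0, "claw": 0.085}, {"tx": 0.019, "ty": -0.005, "tz": -0.169, "rx": 0, "ry": 0, "rz": 0, "claw": 0.085}, {"tx": 0.019, "ty": -0.005, "tz": -0.169, "rx": 0, "ry": 0, "rz": 0, "claw": 0.05}, {"tx": 0.019, "ty": -0.005, "tz": -0.169, "rx": 0, "ry": 0, "rz": 0, "claw": 0.05}, {"tx": 0.019, "ty": -0.005, "tz": -0.169, "rx": 0, "ry": 0, "rz": 0, "claw": 0.05}, {"tx": 0.019, "ty": -0.005, "tz": -0.169, "rx": 0, "ry": 0, "rz": 0, "claw": 0.05}])

```text
clock: 3.55
eef_pos: [510.9, -181.9, 4.4]
tool_rot: [-3.141, 0.003, 3.142]
force: [-0.4, 2.2, 5.8]
width: 56.0
```

```bash
python3 - <<'E'
from h import *
s=read_state();print(s["eef_pos"],s["force"],s["width"])
c,im=snap("wrist","w4");cv2.imwrite("pics/w4c.png",cv2.resize(im[80:340,100:420,::-1],None,fx=2,fy=2,interpolation=cv2.INTER_CUBIC))
print(pix(c,[511,-182,14]))
E
```

```text
[ 510.8762738  -181.94521821    4.35371442] [-0.4385011   2.24550419  5.77012811] 56.0107868264148
(np.float64(255.74782748635323), np.float64(247.32139624837214))
```

View pics/w4c.png

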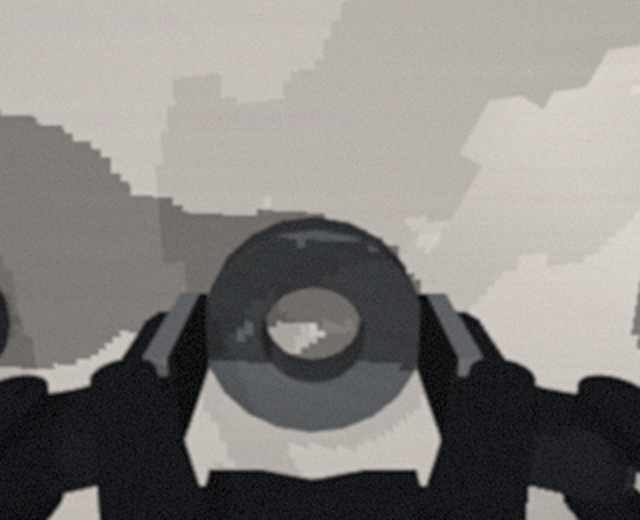

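The ring is held square, centred in y; it sits about 2.5 mm to −x of the tool. I'll regrip turned 90° to centre it in x too.

Request:
apply_moves(increments=[{"tx": -0.002, "ty": 0, "tz": 0, "rx": 0, "ry": 0, "rz": 0, "claw": 0.072}, {"tx": -0.002, "ty": 0, "tz": 0, "rx": 0, "ry": 0, "rz": 0, "claw": 0.072}, {"tx": -0.002, "ty": 0, "tz": 0.001, "rx": 0, "ry": 0, "rz": -18, "claw": 0.072}, {"tx": -0.002, "ty": 0, "tz": 0.001, "rx": 0, "ry": 0, "rz": -18, "claw": 0.072}, {"tx": -0.002, "ty": 0, "tz": 0.001, "rx": 0, "ry": 0, "rz": -18, "claw": 0.072}, {"tx": -0.002, "ty": 0, "tz": 0.001, "rx": 0, "ry": 0, "rz": -18, "claw": 0.072}, {"tx": -0.002, "ty": 0, "tz": 0.001, "rx": 0, "ry": 0, "rz": -18, "claw": 0.072}, {"tx": -0.002, "ty": 0, "tz": 0.001, "rx": 0, "ry": 0, "rz": -18, "claw": 0.072}, {"tx": -0.002, "ty": 0, "tz": 0.001, "rx": 0, "ry": 0, "rz": -18, "claw": 0.072}, {"tx": -0.002, "ty": 0, "tz": 0.001, "rx": 0, "ry": 0, "rz": -18, "claw": 0.072}, {"tx": -0.002, "ty": 0, "tz": 0.001, "rx": 0, "ry": 0, "rz": -18, "claw": 0.072}, {"tx": -0.002, "ty": 0, "tz": 0.001, "rx": 0, "ry": 0, "rz": -18, "claw": 0.072}])

```text
clock: 4.8
eef_pos: [507.8, -182.2, 3.6]
tool_rot: [3.141, -0.0, 1.635]
force: [-0.9, -0.2, 0.5]
width: 71.9
```

Request:
apply_moves(increments=[{"tx": 0, "ty": 0, "tz": 0, "rx": 0, "ry": 0, "rz": 0, "claw": 0.072}, {"tx": 0, "ty": 0, "tz": 0, "rx": 0, "ry": 0, "rz": 0, "claw": 0.072}, {"tx": 0, "ty": 0, "tz": 0, "rx": 0, "ry": 0, "rz": 0, "claw": 0.05}, {"tx": 0, "ty": 0, "tz": 0, "rx": 0, "ry": 0, "rz": 0, "claw": 0.05}, {"tx": 0, "ty": 0, "tz": 0, "rx": 0, "ry": 0, "rz": 0, "claw": 0.05}, {"tx": 0, "ty": 0, "tz": 0, "rx": 0, "ry": 0, "rz": 0, "claw": 0.05}])

```text
clock: 5.4
eef_pos: [508.2, -182.3, 4.6]
tool_rot: [3.14, -0.0, 1.644]
force: [-0.1, 0.4, 11.1]
width: 56.7
```

```bash
python3 - <<'E'
from h import *
s=read_state();print(s["eef_pos"],s["tool_rot"],s["qpos"],s["force"],s["width"])
E
```

```text
[ 508.20084628 -182.29420705    4.60597075] [ 3.13994419e+00 -3.20364992e-04  1.64364614e+00] [ 0.1148025   0.85053374  0.2766531   1.98016613 -0.578275    0.38678757
  0.91619977] [-0.13698696  0.37128614 11.13716173] 56.65791682877544
```

Request:
apply_moves(increments=[{"tx": 0, "ty": 0, "tz": 0.02, "rx": 0, "ry": 0, "rz": 0, "claw": 0.05}, {"tx": 0, "ty": 0, "tz": 0.06, "rx": 0, "ry": 0, "rz": 0, "claw": 0.05}, {"tx": 0, "ty": 0, "tz": 0.11, "rx": 0, "ry": 0, "rz": 0, "claw": 0.05}, {"tx": 0, "ty": 0, "tz": 0.11, "rx": 0, "ry": 0, "rz": 0, "claw": 0.05}, {"tx": 0, "ty": 0, "tz": 0.11, "rx": 0, "ry": 0, "rz": 0, "claw": 0.05}])

```text
clock: 5.9
eef_pos: [508.2, -182.2, 114.4]
tool_rot: [3.139, 0.0, 1.643]
force: [0.7, 0.4, -0.7]
width: 56.3
```

```bash
python3 - <<'E'
from h import *
s=read_state();print(s["eef_pos"],s["tool_rot"],s["qpos"][5:],s["force"],s["width"])
c,im=snap("wrist","w5");cv2.imwrite("pics/w5c.png",cv2.resize(im[130:320,140:380,::-1],None,fx=3,fy=3,interpolation=cv2.INTER_CUBIC))
R=Ro.from_euler("xyz",s["tool_rot"]).as_matrix()
for d in(0,7,14):print(d,pix(c,s["eef_pos"]+R@[0,0,4.6-d]), pix(c,s["eef_pos"]+R@[10,0,4.6-d]))
E
```

```text
[ 508.1899641  -182.15548849  114.38607634] [3.13942027e+00 3.32463837e-04 1.64293252e+00] [0.61829375 0.82859362] [ 0.71823609  0.42555283 -0.69358742] 56.328723906010865
0 (np.float64(256.6756075174913), np.float64(235.53463800822195)) (np.float64(256.65650673458913), np.float64(219.32724164526465))
7 (np.float64(256.7236228127984), np.float64(240.9239053521244)) (np.float64(256.70452042596526), np.float64(224.08679417027147))
14 (np.float64(256.77605603125727), np.float64(246.80904320599814)) (np.float64(256.75703409349376), np.float64(229.2924251417373))
```

View pics/w5c.png

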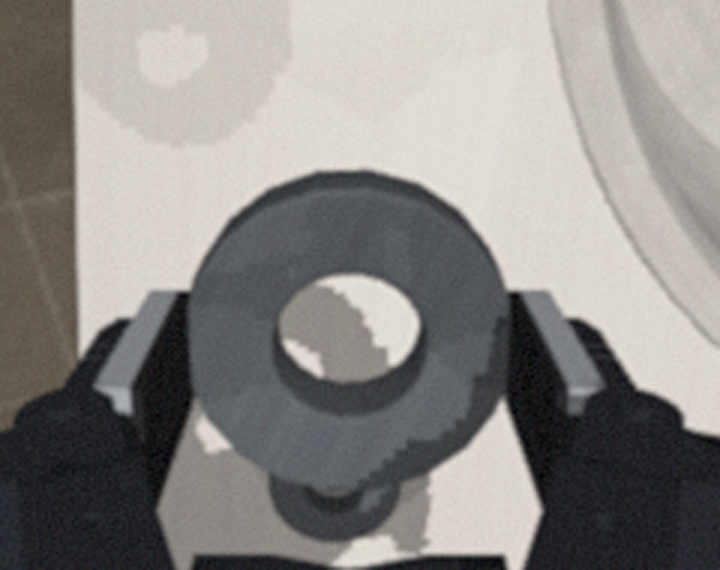

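The held ring is centred on the TCP within about 0.5 mm by the wrist camera, so the camera and TCP agree. Carry it to the pin.

Request:
apply_moves(increments=[{"tx": 0.0095, "ty": 0.4475, "tz": 0, "rx": 0, "ry": 0, "rz": 0, "claw": 0.05}, {"tx": 0.0095, "ty": 0.4475, "tz": 0, "rx": 0, "ry": 0, "rz": 0, "claw": 0.05}, {"tx": 0.0095, "ty": 0.4475, "tz": 0, "rx": 0, "ry": 0, "rz": 0, "claw": 0.05}, {"tx": 0.0095, "ty": 0.4475, "tz": 0, "rx": 0, "ry": 0, "rz": 0, "claw": 0.05}, {"tx": 0.0095, "ty": 0.4475, "tz": 0, "rx": 0, "ry": 0, "rz": 0, "claw": 0.05}, {"tx": 0.0095, "ty": 0.4475, "tz": 0, "rx": 0, "ry": 0, "rz": 0, "claw": 0.05}, {"tx": 0.0095, "ty": 0.4475, "tz": 0, "rx": 0, "ry": 0, "rz": 0, "claw": 0.05}, {"tx": 0.0095, "ty": 0.4475, "tz": 0, "rx": 0, "ry": 0, "rz": 0, "claw": 0.05}, {"tx": 0.0095, "ty": 0.4475, "tz": 0, "rx": 0, "ry": 0, "rz": 0, "claw": 0.05}, {"tx": 0.0095, "ty": 0.4475, "tz": 0, "rx": 0, "ry": 0, "rz": 0, "claw": 0.05}, {"tx": 0.0095, "ty": 0.4475, "tz": 0, "rx": 0, "ry": 0, "rz": 0, "claw": 0.05}])

```text
clock: 7.05
eef_pos: [515.4, 266.3, 111.2]
tool_rot: [-3.138, 0.002, 1.645]
force: [-0.1, -1.2, -0.8]
width: 56.4
```

```bash
python3 - <<'E'
from h import *
s=read_state();print(s["eef_pos"],s["tool_rot"],s["qpos"],s["force"],s["width"])
E
```

```text
[515.4092174  266.2601749  111.15336301] [-3.13814034e+00  1.63415072e-03  1.64539462e+00] [-0.85454605  0.75306097  0.53639843  1.83070109 -0.55990245  0.71757457
  0.07194947] [-0.14681511 -1.17217479 -0.80296321] 56.37458465491478
```

Request:
apply_moves(increments=[{"tx": 0, "ty": 0, "tz": -0.01, "rx": 0, "ry": 0, "rz": 0, "claw": 0.05}, {"tx": 0, "ty": 0, "tz": -0.03, "rx": 0, "ry": 0, "rz": 0, "claw": 0.05}, {"tx": 0, "ty": 0, "tz": -0.05, "rx": 0, "ry": 0, "rz": 0, "claw": 0.05}, {"tx": 0, "ty": 0, "tz": -0.06, "rx": 0, "ry": 0, "rz": 0, "claw": 0.05}, {"tx": 0, "ty": 0, "tz": -0.065, "rx": 0, "ry": 0, "rz": 0, "claw": 0.05}, {"tx": 0, "ty": 0, "tz": -0.07, "rx": 0, "ry": 0, "rz": 0, "claw": 0.05}, {"tx": 0, "ty": 0, "tz": -0.07, "rx": 0, "ry": 0, "rz": 0, "claw": 0.05}])

```text
clock: 7.75
eef_pos: [517.3, 264.9, 43.1]
tool_rot: [-3.141, 0.0, 1.641]
force: [-1.2, -0.5, -0.9]
width: 56.3
```

```bash
python3 - <<'E'
from h import *
s=read_state();print(s["eef_pos"],s["tool_rot"],s["force"],s["width"])
c,im=snap("wrist","w6");cv2.imwrite("pics/w6c.png",cv2.resize(im[100:320,140:380,::-1],None,fx=3,fy=2.7,interpolation=cv2.INTER_CUBIC))
for p in([517.7,265.4,67.5],[517.7,265.4,44],[517.7,265.4,30]):
    u,v=pix(c,p);print((u-140)*3,(v-100)*2.7)
E
```

```text
[517.25310368 264.89038046  43.11992458] [-3.14138752e+00  1.45260908e-04  1.64070983e+00] [-1.23037743 -0.54072747 -0.92731095] 56.33851237452139
353.69696650956035 433.33973103936603
352.70574654785656 375.0399177968024
352.2420867798198 347.7692019829652
```

View pics/w6c.png

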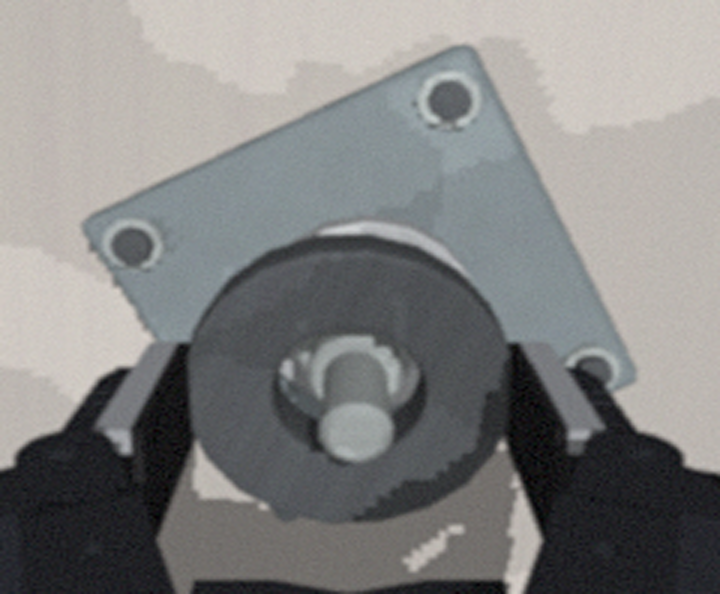

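The ring surrounds the pin tip; the tip is at crop (356,430) against (354,433) predicted, so the pin is about 0.6 mm off in +x/+y. Correct and lower gently.

Request:
apply_moves(increments=[{"tx": 0.0007, "ty": 0.0006, "tz": -0.003, "rx": 0, "ry": 0, "rz": 0, "claw": 0.05}, {"tx": 0.0007, "ty": 0.0006, "tz": -0.006, "rx": 0, "ry": 0, "rz": 0, "claw": 0.05}, {"tx": 0.0007, "ty": 0.0006, "tz": -0.008, "rx": 0, "ry": 0, "rz": 0, "claw": 0.05}, {"tx": 0.0007, "ty": 0.0006, "tz": -0.01, "rx": 0, "ry": 0, "rz": 0, "claw": 0.05}, {"tx": 0.0007, "ty": 0.0006, "tz": -0.012, "rx": 0, "ry": 0, "rz": 0, "claw": 0.05}, {"tx": 0.0007, "ty": 0.0006, "tz": -0.012, "rx": 0, "ry": 0, "rz": 0, "claw": 0.05}])

```text
clock: 8.4
eef_pos: [517.7, 265.8, 31.0]
tool_rot: [-3.141, 0.0, 1.641]
force: [0.5, 0.1, -0.5]
width: 56.6
```

No contact force, and already below the 30 mm step. Continue to the seat.

Request:
apply_moves(increments=[{"tx": 0, "ty": 0, "tz": -0.003, "rx": 0, "ry": 0, "rz": 0, "claw": 0.05}, {"tx": 0, "ty": 0, "tz": -0.006, "rx": 0, "ry": 0, "rz": 0, "claw": 0.05}, {"tx": 0, "ty": 0, "tz": -0.008, "rx": 0, "ry": 0, "rz": 0, "claw": 0.05}, {"tx": 0, "ty": 0, "tz": -0.008, "rx": 0, "ry": 0, "rz": 0, "claw": 0.05}])

```text
clock: 8.8
eef_pos: [517.7, 265.9, 23.0]
tool_rot: [-3.141, 0.0, 1.641]
force: [0.4, 0.0, -1.3]
width: 56.2
```

Request:
apply_moves(increments=[{"tx": 0, "ty": 0, "tz": -0.001, "rx": 0, "ry": 0, "rz": 0, "claw": 0.05}, {"tx": 0, "ty": 0, "tz": -0.002, "rx": 0, "ry": 0, "rz": 0, "claw": 0.05}, {"tx": 0, "ty": 0, "tz": -0.002, "rx": 0, "ry": 0, "rz": 0, "claw": 0.05}])

```text
clock: 9.1
eef_pos: [517.9, 265.9, 22.7]
tool_rot: [3.141, -0.001, 1.641]
force: [-3.3, -1.1, 10.9]
width: 56.7
```

Seated: TCP at 22.7 = 18 + the 4.6 grip offset, with 11 N reaction. Release, lift and go over to the brass ring.

Request:
apply_moves(increments=[{"tx": 0, "ty": 0, "tz": 0.001, "rx": 0, "ry": 0, "rz": 0, "claw": 0.08}, {"tx": 0, "ty": 0, "tz": 0.001, "rx": 0, "ry": 0, "rz": 0, "claw": 0.08}, {"tx": 0, "ty": 0, "tz": 0.001, "rx": 0, "ry": 0, "rz": 0, "claw": 0.08}, {"tx": 0, "ty": 0, "tz": 0.001, "rx": 0, "ry": 0, "rz": 0, "claw": 0.08}, {"tx": 0, "ty": 0, "tz": 0.03, "rx": 0, "ry": 0, "rz": 0, "claw": 0.08}, {"tx": 0, "ty": 0, "tz": 0.08, "rx": 0, "ry": 0, "rz": 0, "claw": 0.08}, {"tx": 0, "ty": -0.02, "tz": 0.12, "rx": 0, "ry": 0, "rz": 0, "claw": 0.08}, {"tx": 0, "ty": -0.02, "tz": 0.12, "rx": 0, "ry": 0, "rz": 0, "claw": 0.08}])

```text
clock: 9.9
eef_pos: [521.8, 243.7, 146.6]
tool_rot: [3.132, -0.001, 1.638]
force: [1.5, -0.8, -0.6]
width: 80.0
```

```bash
python3 - <<'E'
from h import *
s=read_state();print(s["eef_pos"],s["tool_rot"],s["force"],s["width"])
c,im=snap("wrist","w7")
hsv=cv2.cvtColor(im,cv2.COLOR_RGB2HSV)
cv2.imwrite("pics/w7c.png",cv2.resize(im[110:290,150:390,::-1],None,fx=3,fy=3,interpolation=cv2.INTER_CUBIC))
for p in([518,266,67.5],[518,266,32]):
    u,v=pix(c,p);print((u-150)*3,(v-110)*3)
E
```

```text
[521.83666423 243.69432779 146.56948829] [ 3.13215988e+00 -1.23260097e-03  1.63788347e+00] [ 1.47809644 -0.75759554 -0.55169615] 80.04964184981256
307.52139301526336 183.83616574475138
307.6652969830046 160.98375727719878
```

View pics/w7c.png

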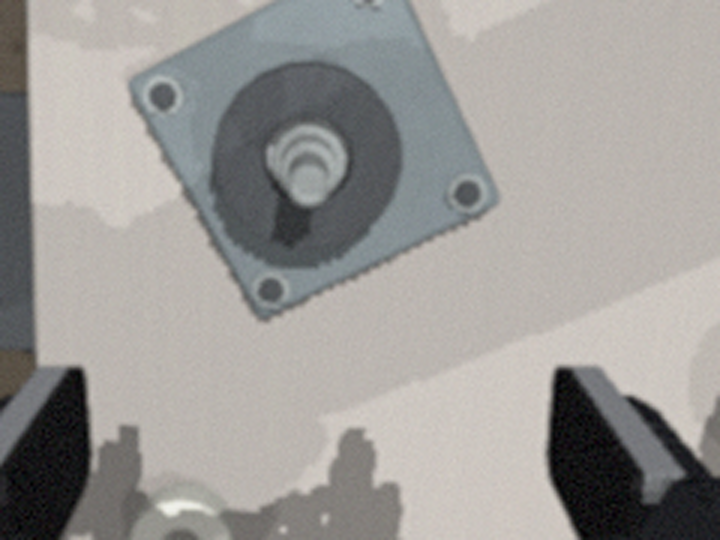

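The large spacer is flat and concentric on the boss, with the pin tip at (308,184) as predicted. Now the brass ring, with two squeezes 60° apart to stay clear of the sink rim.

Request:
apply_moves(increments=[{"tx": -0.009, "ty": -0.305, "tz": -0.06, "rx": 0, "ry": 0, "rz": -12, "claw": 0.08}, {"tx": -0.009, "ty": -0.305, "tz": -0.06, "rx": 0, "ry": 0, "rz": -12, "claw": 0.08}, {"tx": -0.009, "ty": -0.305, "tz": -0.06, "rx": 0, "ry": 0, "rz": -12, "claw": 0.08}, {"tx": -0.009, "ty": -0.305, "tz": -0.06, "rx": 0, "ry": 0, "rz": -12, "claw": 0.08}, {"tx": -0.009, "ty": -0.305, "tz": -0.06, "rx": 0, "ry": 0, "rz": -12, "claw": 0.08}, {"tx": -0.009, "ty": -0.305, "tz": -0.06, "rx": 0, "ry": 0, "rz": -12, "claw": 0.08}, {"tx": -0.009, "ty": -0.305, "tz": -0.06, "rx": 0, "ry": 0, "rz": -12, "claw": 0.08}, {"tx": -0.009, "ty": -0.305, "tz": -0.06, "rx": 0, "ry": 0, "rz": -12, "claw": 0.08}, {"tx": -0.009, "ty": -0.305, "tz": -0.06, "rx": 0, "ry": 0, "rz": -12, "claw": 0.08}, {"tx": -0.009, "ty": -0.305, "tz": -0.06, "rx": 0, "ry": 0, "rz": -12, "claw": 0.08}])

```text
clock: 10.95
eef_pos: [508.9, -56.7, 80.8]
tool_rot: [-3.14, -0.0, 0.6]
force: [0.1, -0.1, 0.4]
width: 80.0
```

```bash
python3 - <<'E'
from h import *
s=read_state();print(s["eef_pos"],s["tool_rot"],s["qpos"],s["force"],s["width"])
c,im=snap("wrist","w8");rings(c,im,10)
E
```

```text
[508.85149935 -56.65277337  80.81325614] [-3.13978900e+00 -1.47237538e-04  5.99819086e-01] [-0.37498779  0.78395675  0.68396636  2.03826191 -0.85861716  0.63242422
 -0.07040836] [ 0.11488253 -0.10268792  0.44894516] 79.96549673602696
dark 50.6 112.9 [51.8 60. ] [478.8 108.1  10. ] diam 56.8
brass 258.6 198.6 [59.5 60.6] [510.9 -57.1  10. ] diam 48.8
```

Request:
apply_moves(increments=[{"tx": 0.0015, "ty": 0.002, "tz": -0.04, "rx": 0, "ry": 0, "rz": 0, "claw": 0.08}, {"tx": 0.0015, "ty": 0.002, "tz": -0.06, "rx": 0, "ry": 0, "rz": 0, "claw": 0.08}, {"tx": 0.0015, "ty": 0.002, "tz": -0.072, "rx": 0, "ry": 0, "rz": 0, "claw": 0.08}, {"tx": 0.0015, "ty": 0.002, "tz": -0.078, "rx": 0, "ry": 0, "rz": 0, "claw": 0.08}, {"tx": 0.0015, "ty": 0.002, "tz": -0.078, "rx": 0, "ry": 0, "rz": 0, "claw": 0.08}, {"tx": 0.0015, "ty": 0.002, "tz": -0.078, "rx": 0, "ry": 0, "rz": 0, "claw": 0.04}, {"tx": 0.0015, "ty": 0.002, "tz": -0.078, "rx": 0, "ry": 0, "rz": 0, "claw": 0.04}, {"tx": 0.0015, "ty": 0.002, "tz": -0.078, "rx": 0, "ry": 0, "rz": 0, "claw": 0.04}, {"tx": 0.0015, "ty": 0.002, "tz": -0.078, "rx": 0, "ry": 0, "rz": 0, "claw": 0.04}, {"tx": 0.0015, "ty": 0.002, "tz": -0.078, "rx": 0, "ry": 0, "rz": 0, "claw": 0.04}])

```text
clock: 12.0
eef_pos: [511.1, -57.2, 4.9]
tool_rot: [3.141, -0.002, 0.594]
force: [-1.3, 0.5, 10.0]
width: 47.0
```

Request:
apply_moves(increments=[{"tx": 0, "ty": 0, "tz": 0, "rx": 0, "ry": 0, "rz": 0, "claw": 0.065}, {"tx": 0, "ty": 0, "tz": 0, "rx": 0, "ry": 0, "rz": 0, "claw": 0.065}, {"tx": 0, "ty": 0, "tz": 0, "rx": 0, "ry": 0, "rz": 0, "claw": 0.065}, {"tx": 0, "ty": 0, "tz": 0, "rx": 0, "ry": 0, "rz": -12, "claw": 0.065}, {"tx": 0, "ty": 0, "tz": 0, "rx": 0, "ry": 0, "rz": -12, "claw": 0.065}, {"tx": 0, "ty": 0, "tz": 0, "rx": 0, "ry": 0, "rz": -12, "claw": 0.065}, {"tx": 0, "ty": 0, "tz": 0, "rx": 0, "ry": 0, "rz": -12, "claw": 0.065}, {"tx": 0, "ty": 0, "tz": 0, "rx": 0, "ry": 0, "rz": -12, "claw": 0.065}, {"tx": 0, "ty": 0, "tz": 0, "rx": 0, "ry": 0, "rz": -12, "claw": 0.065}, {"tx": 0, "ty": 0, "tz": 0, "rx": 0, "ry": 0, "rz": -12, "claw": 0.065}, {"tx": 0, "ty": 0, "tz": 0, "rx": 0, "ry": 0, "rz": -12, "claw": 0.065}, {"tx": 0, "ty": 0, "tz": 0, "rx": 0, "ry": 0, "rz": -12, "claw": 0.065}])

```text
clock: 13.2
eef_pos: [510.3, -57.1, 3.2]
tool_rot: [3.141, 0.0, -0.45]
force: [0.5, 0.6, 0.3]
width: 64.8
```

Request:
apply_moves(increments=[{"tx": 0, "ty": 0, "tz": 0, "rx": 0, "ry": 0, "rz": 0, "claw": 0.065}, {"tx": 0, "ty": 0, "tz": 0, "rx": 0, "ry": 0, "rz": 0, "claw": 0.04}, {"tx": 0, "ty": 0, "tz": 0, "rx": 0, "ry": 0, "rz": 0, "claw": 0.04}, {"tx": 0, "ty": 0, "tz": 0, "rx": 0, "ry": 0, "rz": 0, "claw": 0.04}, {"tx": 0, "ty": 0, "tz": 0, "rx": 0, "ry": 0, "rz": 0, "claw": 0.04}, {"tx": 0, "ty": 0, "tz": 0, "rx": 0, "ry": 0, "rz": 0, "claw": 0.04}])

```text
clock: 13.8
eef_pos: [510.4, -57.1, 3.9]
tool_rot: [-3.141, -0.0, -0.452]
force: [-0.9, 0.7, 6.5]
width: 46.5
```

```bash
python3 - <<'E'
from h import *
s=read_state();print(s["eef_pos"],s["tool_rot"],s["qpos"],s["force"],s["width"])
E
```

```text
[510.41006679 -57.08478014   3.93373519] [-3.14102325e+00 -3.12560608e-04 -4.52056609e-01] [-0.31430769  0.91199918  0.58669186  2.05633322 -1.08100777  0.51955987
 -0.9308911 ] [-0.93491561  0.7087306   6.54797055] 46.50300135317758
```

Request:
apply_moves(increments=[{"tx": 0, "ty": 0, "tz": 0.02, "rx": 0, "ry": 0, "rz": 0, "claw": 0.04}, {"tx": 0, "ty": 0, "tz": 0.06, "rx": 0, "ry": 0, "rz": 0, "claw": 0.04}, {"tx": 0, "ty": 0.02, "tz": 0.11, "rx": 0, "ry": 0, "rz": 12, "claw": 0.04}, {"tx": 0.0076, "ty": 0.323, "tz": 0.11, "rx": 0, "ry": 0, "rz": 12, "claw": 0.04}, {"tx": 0.0076, "ty": 0.323, "tz": 0.11, "rx": 0, "ry": 0, "rz": 12, "claw": 0.04}, {"tx": 0.0076, "ty": 0.323, "tz": 0.11, "rx": 0, "ry": 0, "rz": 24, "claw": 0.04}, {"tx": 0.0076, "ty": 0.323, "tz": 0.11, "rx": 0, "ry": 0, "rz": 24, "claw": 0.04}, {"tx": 0.0076, "ty": 0.323, "tz": 0.11, "rx": 0, "ry": 0, "rz": 24, "claw": 0.04}, {"tx": 0.0076, "ty": 0.323, "tz": 0.11, "rx": 0, "ry": 0, "rz": 24, "claw": 0.04}, {"tx": 0.0076, "ty": 0.323, "tz": 0.11, "rx": 0, "ry": 0, "rz": 24, "claw": 0.04}, {"tx": 0.0076, "ty": 0.323, "tz": 0.11, "rx": 0, "ry": 0, "rz": 24, "claw": 0.04}, {"tx": 0.0076, "ty": 0.323, "tz": 0.11, "rx": 0, "ry": 0, "rz": 24, "claw": 0.04}])

```text
clock: 15.0
eef_pos: [517.4, 266.5, 113.0]
tool_rot: [-3.142, 0.001, 1.056]
force: [0.4, -1.7, -1.0]
width: 46.8
```

```bash
python3 - <<'E'
from h import *
s=read_state();print(s["eef_pos"],s["tool_rot"],s["qpos"],s["force"],s["width"])
E
```

```text
[517.43692306 266.5168863  113.00142217] [-3.14151773e+00  6.19686838e-04  1.05560618e+00] [-0.81772703  0.73659424  0.47492346  1.82636124 -0.49673227  0.69972448
 -0.57571483] [ 0.38914805 -1.69992107 -1.00874178] 46.81549279591954
```

Request:
apply_moves(increments=[{"tx": 0, "ty": 0, "tz": -0.01, "rx": 0, "ry": 0, "rz": 0, "claw": 0.04}, {"tx": 0, "ty": 0, "tz": -0.025, "rx": 0, "ry": 0, "rz": 0, "claw": 0.04}, {"tx": 0, "ty": 0, "tz": -0.04, "rx": 0, "ry": 0, "rz": 0, "claw": 0.04}, {"tx": 0, "ty": 0, "tz": -0.05, "rx": 0, "ry": 0, "rz": 0, "claw": 0.04}, {"tx": 0, "ty": 0, "tz": -0.06, "rx": 0, "ry": 0, "rz": 0, "claw": 0.04}, {"tx": 0, "ty": 0, "tz": -0.06, "rx": 0, "ry": 0, "rz": 0, "claw": 0.04}])

```text
clock: 15.6
eef_pos: [516.9, 265.4, 51.4]
tool_rot: [-3.14, 0.003, 1.046]
force: [0.2, 1.4, -0.4]
width: 46.7
```

Request:
apply_moves(increments=[{"tx": 0, "ty": 0, "tz": -0.002, "rx": 0, "ry": 0, "rz": 0, "claw": 0.04}, {"tx": 0, "ty": 0, "tz": -0.004, "rx": 0, "ry": 0, "rz": 0, "claw": 0.04}, {"tx": 0, "ty": 0, "tz": -0.006, "rx": 0, "ry": 0, "rz": 0, "claw": 0.04}, {"tx": 0, "ty": 0, "tz": -0.007, "rx": 0, "ry": 0, "rz": 0, "claw": 0.04}, {"tx": 0, "ty": 0, "tz": -0.007, "rx": 0, "ry": 0, "rz": 0, "claw": 0.04}])

```text
clock: 16.1
eef_pos: [518.0, 266.0, 46.4]
tool_rot: [3.142, -0.0, 1.047]
force: [-0.2, 0.7, -0.8]
width: 47.1
```

Request:
apply_moves(increments=[{"tx": 0, "ty": 0, "tz": -0.003, "rx": 0, "ry": 0, "rz": 0, "claw": 0.04}, {"tx": 0, "ty": 0, "tz": -0.006, "rx": 0, "ry": 0, "rz": 0, "claw": 0.04}, {"tx": 0, "ty": 0, "tz": -0.009, "rx": 0, "ry": 0, "rz": 0, "claw": 0.04}, {"tx": 0, "ty": 0, "tz": -0.0105, "rx": 0, "ry": 0, "rz": 0, "claw": 0.04}, {"tx": 0, "ty": 0, "tz": -0.0115, "rx": 0, "ry": 0, "rz": 0, "claw": 0.04}, {"tx": 0, "ty": 0, "tz": -0.0115, "rx": 0, "ry": 0, "rz": 0, "claw": 0.04}])

```text
clock: 16.7
eef_pos: [517.8, 265.9, 36.0]
tool_rot: [-3.141, -0.0, 1.047]
force: [-2.9, 0.1, 11.1]
width: 46.4
```

Brass seated: TCP 36.0 = 32 + 3.9, 11 N reaction. Release and go to the white ring.

Request:
apply_moves(increments=[{"tx": 0, "ty": 0, "tz": 0.001, "rx": 0, "ry": 0, "rz": 0, "claw": 0.075}, {"tx": 0, "ty": 0, "tz": 0.001, "rx": 0, "ry": 0, "rz": 0, "claw": 0.075}, {"tx": 0, "ty": 0, "tz": 0.001, "rx": 0, "ry": 0, "rz": 0, "claw": 0.075}, {"tx": 0, "ty": 0, "tz": 0.001, "rx": 0, "ry": 0, "rz": 0, "claw": 0.075}, {"tx": 0, "ty": 0, "tz": 0.03, "rx": 0, "ry": 0, "rz": 0, "claw": 0.075}, {"tx": 0, "ty": 0, "tz": 0.07, "rx": 0, "ry": 0, "rz": 0, "claw": 0.075}, {"tx": -0.02, "ty": -0.02, "tz": 0.1, "rx": 0, "ry": 0, "rz": 0, "claw": 0.075}, {"tx": -0.04, "ty": -0.156, "tz": 0.075, "rx": 0, "ry": 0, "rz": 0, "claw": 0.075}, {"tx": -0.04, "ty": -0.156, "tz": 0.075, "rx": 0, "ry": 0, "rz": 0, "claw": 0.075}, {"tx": -0.04, "ty": -0.156, "tz": 0.075, "rx": 0, "ry": 0, "rz": 0, "claw": 0.075}, {"tx": -0.04, "ty": -0.156, "tz": 0.075, "rx": 0, "ry": 0, "rz": 0, "claw": 0.075}, {"tx": -0.04, "ty": -0.156, "tz": 0.075, "rx": 0, "ry": 0, "rz": 0, "claw": 0.075}])

```text
clock: 17.9
eef_pos: [478.0, 109.1, 109.8]
tool_rot: [-3.141, 0.0, 1.044]
force: [-0.1, 0.8, 0.4]
width: 74.6
```

```bash
python3 - <<'E'
from h import *
s=read_state();print(s["eef_pos"],s["tool_rot"],s["qpos"],s["force"],s["width"])
c,im=snap("wrist","w9");cv2.imwrite("pics/w9b.png",im[:,:,::-1])
np.save("c9.npy",c,allow_pickle=True)
g=cv2.GaussianBlur(cv2.cvtColor(im,cv2.COLOR_RGB2GRAY),(5,5),0)
k=cv2.HoughCircles(g,cv2.HOUGH_GRADIENT,1,30,param1=80,param2=18,minRadius=15,maxRadius=40)
if k is not None:
  for u,v,r in k[0][:6]:print(u,v,r,ray(c,u,v,14).round(1))
E
```

```text
[478.01669359 109.07398033 109.81955741] [-3.14133033e+00  1.51634888e-06  1.04426574e+00] [-0.56433772  0.63668931  0.42221777  2.07554462 -0.50436111  0.5288134
 -0.29944975] [-0.09810759  0.81259776  0.44361665] 74.62695304785557
256.5 190.5 23.1 [478.8 110.2  14. ]
212.5 38.5 33.8 [510.9 233.   14. ]
491.5 173.5 29.2 [664.7  19.6  14. ]
```

View pics/w9b.png

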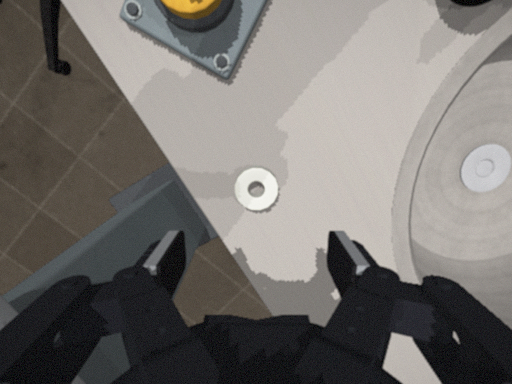

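White ring at pixel (256,190) → (479,110). Grip it with two squeezes 60° apart.

Request:
apply_moves(increments=[{"tx": 0.001, "ty": 0, "tz": -0.045, "rx": 0, "ry": 0, "rz": 0, "claw": 0.07}, {"tx": 0.001, "ty": 0, "tz": -0.08, "rx": 0, "ry": 0, "rz": 0, "claw": 0.07}, {"tx": 0.001, "ty": 0, "tz": -0.098, "rx": 0, "ry": 0, "rz": 0, "claw": 0.07}, {"tx": 0.001, "ty": 0, "tz": -0.1055, "rx": 0, "ry": 0, "rz": 0, "claw": 0.07}, {"tx": 0.001, "ty": 0, "tz": -0.1055, "rx": 0, "ry": 0, "rz": 0, "claw": 0.07}, {"tx": 0.001, "ty": 0, "tz": -0.1055, "rx": 0, "ry": 0, "rz": 0, "claw": 0.03}, {"tx": 0.001, "ty": 0, "tz": -0.1055, "rx": 0, "ry": 0, "rz": 0, "claw": 0.03}, {"tx": 0.001, "ty": 0, "tz": -0.1055, "rx": 0, "ry": 0, "rz": 0, "claw": 0.03}, {"tx": 0.001, "ty": 0, "tz": -0.1055, "rx": 0, "ry": 0, "rz": 0, "claw": 0.03}, {"tx": 0.001, "ty": 0, "tz": -0.1055, "rx": 0, "ry": 0, "rz": 0, "claw": 0.03}])

```text
clock: 18.95
eef_pos: [479.8, 110.5, 6.0]
tool_rot: [3.14, -0.002, 1.047]
force: [-1.4, 0.9, 8.1]
width: 36.7
```

Request:
apply_moves(increments=[{"tx": 0, "ty": 0, "tz": 0, "rx": 0, "ry": 0, "rz": 0, "claw": 0.056}, {"tx": 0, "ty": 0, "tz": 0, "rx": 0, "ry": 0, "rz": 0, "claw": 0.056}, {"tx": 0, "ty": 0, "tz": 0, "rx": 0, "ry": 0, "rz": 0, "claw": 0.056}, {"tx": 0, "ty": 0, "tz": 0, "rx": 0, "ry": 0, "rz": 12, "claw": 0.056}, {"tx": 0, "ty": 0, "tz": 0, "rx": 0, "ry": 0, "rz": 12, "claw": 0.056}, {"tx": 0, "ty": 0, "tz": 0, "rx": 0, "ry": 0, "rz": 12, "claw": 0.056}, {"tx": 0, "ty": 0, "tz": 0, "rx": 0, "ry": 0, "rz": 12, "claw": 0.056}, {"tx": 0, "ty": 0, "tz": 0, "rx": 0, "ry": 0, "rz": 12, "claw": 0.056}, {"tx": 0, "ty": 0, "tz": 0, "rx": 0, "ry": 0, "rz": 12, "claw": 0.056}, {"tx": 0, "ty": 0, "tz": 0, "rx": 0, "ry": 0, "rz": 12, "claw": 0.056}, {"tx": 0, "ty": 0, "tz": 0, "rx": 0, "ry": 0, "rz": 12, "claw": 0.056}, {"tx": 0, "ty": 0, "tz": 0, "rx": 0, "ry": 0, "rz": 12, "claw": 0.056}])

```text
clock: 20.15
eef_pos: [479.0, 109.9, 4.3]
tool_rot: [-3.142, -0.0, 2.091]
force: [0.8, 0.2, -1.3]
width: 56.0
```

Request:
apply_moves(increments=[{"tx": 0, "ty": 0, "tz": 0, "rx": 0, "ry": 0, "rz": 0, "claw": 0.056}, {"tx": 0, "ty": 0, "tz": 0, "rx": 0, "ry": 0, "rz": 0, "claw": 0.03}, {"tx": 0, "ty": 0, "tz": 0, "rx": 0, "ry": 0, "rz": 0, "claw": 0.03}, {"tx": 0, "ty": 0, "tz": 0, "rx": 0, "ry": 0, "rz": 0, "claw": 0.03}, {"tx": 0, "ty": 0, "tz": 0, "rx": 0, "ry": 0, "rz": 0, "claw": 0.03}, {"tx": 0, "ty": 0, "tz": 0, "rx": 0, "ry": 0, "rz": 0, "claw": 0.03}])

```text
clock: 20.75
eef_pos: [479.0, 110.0, 4.8]
tool_rot: [3.141, 0.0, 2.093]
force: [-1.3, 0.3, 6.2]
width: 36.7
```

```bash
python3 - <<'E'
from h import *
s=read_state();print(s["eef_pos"],s["tool_rot"],s["qpos"],s["force"],s["width"])
E
```

```text
[478.99321954 109.97631162   4.83252552] [3.14129371e+00 3.55685761e-06 2.09296403e+00] [-0.33689522  0.80220782  0.08097375  2.10661991 -0.24627454  0.24112196
  0.48102863] [-1.31139939  0.33930852  6.16353222] 36.726763236175195
```

Request:
apply_moves(increments=[{"tx": 0, "ty": 0, "tz": 0.02, "rx": 0, "ry": 0, "rz": 0, "claw": 0.03}, {"tx": 0, "ty": 0, "tz": 0.06, "rx": 0, "ry": 0, "rz": 0, "claw": 0.03}, {"tx": 0, "ty": 0, "tz": 0.1, "rx": 0, "ry": 0, "rz": 0, "claw": 0.03}, {"tx": 0.02, "ty": 0.03, "tz": 0.11, "rx": 0, "ry": 0, "rz": 0, "claw": 0.03}, {"tx": 0.039, "ty": 0.156, "tz": 0.11, "rx": 0, "ry": 0, "rz": 0, "claw": 0.03}, {"tx": 0.039, "ty": 0.156, "tz": 0.11, "rx": 0, "ry": 0, "rz": 0, "claw": 0.03}, {"tx": 0.039, "ty": 0.156, "tz": 0.11, "rx": 0, "ry": 0, "rz": 0, "claw": 0.03}, {"tx": 0.039, "ty": 0.156, "tz": 0.11, "rx": 0, "ry": 0, "rz": 0, "claw": 0.03}, {"tx": 0.039, "ty": 0.156, "tz": 0.09, "rx": 0, "ry": 0, "rz": 0, "claw": 0.03}, {"tx": 0.039, "ty": 0.156, "tz": 0.08, "rx": 0, "ry": 0, "rz": 0, "claw": 0.03}, {"tx": 0.039, "ty": 0.156, "tz": 0.075, "rx": 0, "ry": 0, "rz": 0, "claw": 0.03}, {"tx": 0.039, "ty": 0.156, "tz": 0.075, "rx": 0, "ry": 0, "rz": 0, "claw": 0.03}])

```text
clock: 21.95
eef_pos: [517.5, 264.9, 78.6]
tool_rot: [-3.14, 0.0, 2.093]
force: [0.2, -0.3, -0.2]
width: 37.0
```

Request:
apply_moves(increments=[{"tx": 0, "ty": 0, "tz": -0.002, "rx": 0, "ry": 0, "rz": 0, "claw": 0.03}, {"tx": 0, "ty": 0, "tz": -0.004, "rx": 0, "ry": 0, "rz": 0, "claw": 0.03}, {"tx": 0, "ty": 0, "tz": -0.006, "rx": 0, "ry": 0, "rz": 0, "claw": 0.03}, {"tx": 0, "ty": 0, "tz": -0.008, "rx": 0, "ry": 0, "rz": 0, "claw": 0.03}, {"tx": 0, "ty": 0, "tz": -0.009, "rx": 0, "ry": 0, "rz": 0, "claw": 0.03}, {"tx": 0, "ty": 0, "tz": -0.009, "rx": 0, "ry": 0, "rz": 0, "claw": 0.03}])

```text
clock: 22.55
eef_pos: [517.9, 265.9, 70.2]
tool_rot: [-3.141, -0.0, 2.094]
force: [-0.8, 0.3, -0.6]
width: 36.9
```

On the pin with no force (underside 65 mm, tip 68). Lower it home.

Request:
apply_moves(increments=[{"tx": 0, "ty": 0, "tz": -0.004, "rx": 0, "ry": 0, "rz": 0, "claw": 0.03}, {"tx": 0, "ty": 0, "tz": -0.008, "rx": 0, "ry": 0, "rz": 0, "claw": 0.03}, {"tx": 0, "ty": 0, "tz": -0.012, "rx": 0, "ry": 0, "rz": 0, "claw": 0.03}, {"tx": 0, "ty": 0, "tz": -0.015, "rx": 0, "ry": 0, "rz": 0, "claw": 0.03}, {"tx": 0, "ty": 0, "tz": -0.018, "rx": 0, "ry": 0, "rz": 0, "claw": 0.03}, {"tx": 0, "ty": 0, "tz": -0.0195, "rx": 0, "ry": 0, "rz": 0, "claw": 0.03}, {"tx": 0, "ty": 0, "tz": -0.0205, "rx": 0, "ry": 0, "rz": 0, "claw": 0.03}, {"tx": 0, "ty": 0, "tz": -0.0205, "rx": 0, "ry": 0, "rz": 0, "claw": 0.03}])

```text
clock: 23.35
eef_pos: [517.8, 265.9, 50.9]
tool_rot: [-3.141, -0.0, 2.094]
force: [-2.2, -1.0, 9.5]
width: 36.4
```

Home: TCP 50.9 = 46 + 4.8. Release and back off, then check.

Request:
apply_moves(increments=[{"tx": 0, "ty": 0, "tz": 0.001, "rx": 0, "ry": 0, "rz": 0, "claw": 0.07}, {"tx": 0, "ty": 0, "tz": 0.001, "rx": 0, "ry": 0, "rz": 0, "claw": 0.07}, {"tx": 0, "ty": 0, "tz": 0.001, "rx": 0, "ry": 0, "rz": 0, "claw": 0.07}, {"tx": 0, "ty": 0, "tz": 0.001, "rx": 0, "ry": 0, "rz": 0, "claw": 0.07}, {"tx": 0, "ty": 0, "tz": 0.03, "rx": 0, "ry": 0, "rz": 0, "claw": 0.07}, {"tx": 0, "ty": 0, "tz": 0.07, "rx": 0, "ry": 0, "rz": 0, "claw": 0.07}, {"tx": 0, "ty": -0.05, "tz": 0.1, "rx": 0, "ry": 0, "rz": 0, "claw": 0.07}, {"tx": 0, "ty": -0.05, "tz": 0.1, "rx": 0, "ry": 0, "rz": 0, "claw": 0.07}, {"tx": 0, "ty": -0.05, "tz": 0.1, "rx": 0, "ry": 0, "rz": 0, "claw": 0.07}])

```text
clock: 24.25
eef_pos: [518.8, 214.0, 150.9]
tool_rot: [3.14, 0.001, 2.09]
force: [0.1, 0.4, 0.4]
width: 70.0
```

```bash
python3 - <<'E'
from h import *
s=read_state();print(s["eef_pos"],s["force"],s["width"])
c,im=snap("wrist","w10");c2,i2=snap("scene","s2")
u,v=map(int,pix(c,[518,266,45]));a=cv2.resize(im[max(v-60,0):v+60,max(u-60,0):u+60,::-1],(400,400),interpolation=cv2.INTER_CUBIC)
u,v=map(int,pix(c2,[518,266,40]));b=cv2.resize(i2[v-30:v+30,u-30:u+30,::-1],(400,400),interpolation=cv2.INTER_CUBIC)
cv2.imwrite("pics/fin.png",np.hstack([a,b]))
E
```

```text
[518.83468815 214.00009786 150.93621783] [0.07123398 0.38374692 0.43172588] 69.98373732981334
```

View pics/fin.png

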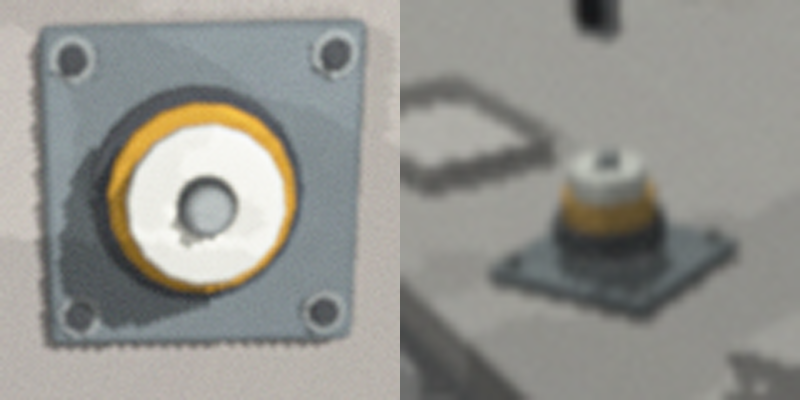

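The stack is flat and concentric, dark, then brass, then white, with the pin tip visible in the small bore at (208,207). The arm is clear, so I'm handing in.

```bash
python3 -c "from cell import *; print(finish_job())"
```

```text
the job is handed in; nothing more can be done
None
```

All three spacers are on the pin in order, large, then medium, then small, and the job is handed in at about 24 s on the robot's clock.

- **Finding the pin:** The wrist camera put it at about (518, 266) mm, 3.9 mm off the boss centre. That agrees with the stated 4 mm.
- **Fitting:** I squeezed each ring twice at different angles so it sat centred in the jaws, then lowered it in small steps. The readings at the end of each lowering showed no contact at the steps or tip and about 10 N on seating, well under 40 N. I did not read forces within the moves.
- **Seating heights:** The undersides came out at about 18, 32 and 46 mm. Each was within about 0.1 mm of its target by tool height, taken relative to the height at which the ring was gripped.
- **Last checks:** The final wrist and scene pictures show a flat, concentric stack with the gripper clear and no outside force.
- **Not checked:** I worked clear of the lens pot, the loupe and the tray, but did not measure their positions again at the end.
- **Disagreements:** The gripper reads about 3 to 4 mm less than each ring's real diameter. I put that down to its width reading, since the rings were held square. One joint (q6) came close to its lower limit at the last grip (0.241 against 0.23) but stayed within range.

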